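# Open the child-safe picket gate

### The arm

A 6-joint arm with a two-finger parallel gripper is mounted at the origin on the work surface. World frame = base frame: x ahead of the robot, y to its left, z up, the work surface at z = 0. Lengths are in m, angles in rad, forces in N, time in s.
With the tool pointing down it reaches from about 0.375 to 0.925 m from the base axis. Payload 5.7 kg.
Tool frame: the origin (TCP) lies midway between the tips of the shut fingers; the grasp point (between the pads) lies 19 mm behind it; z points along the fingers, y is the line along which they close (so a half turn about z gives the same grasp; the last joint's range is limited). The gripper opens to 88 mm and grips with 3 to 60 N. Pads are 20 mm wide; open, the fingers measure 115 mm over their backs; the gripper's body (75 mm by 178 mm) begins 61 mm behind the grasp point.
Start: joints at [-1.442, 0.359, 1.51, -0, 1.272, -0.115], TCP at [0.145, -0.582, 0.199] pointing down, gripper open.
Joint ranges: [-2.97, 2.97], [-1.01, 2.36], [0.21, 2.38], [-0.96, 4.11], [0.2, 2.71], [-2.98, 2.98]. Speed limits (rad/s): [2.39, 2.39, 3.14, 3.14, 3.14, 3.14].

### API

Orientations are given as a unit quaternion [x, y, z, w].
In Python, from bench import move_ptp, servo_line, goto_joints, move_gripper, sleep, inverse_kinematics, capture, PlanningError, close_job, spot_in, silhouettes, current_clock, current_joint_pos, current_qvel, current_joint_torque, current_position, current_orientation, current_force, current_torque, current_finger_gap, current_grip_force gives the robot as it stands. Calls block until the motion is done:
- move_ptp(position, orientation): joint-space move of the TCP to a pose.
- servo_line(position, orientation=None, rate=0.15, contact_N=None): straight line of the TCP; orientation=None keeps the orientation; rate is the mean speed in m/s. With contact_N (N) it stops when the force on the tool has changed by that much, and returns True; else False.
- goto_joints(angles): joint-space move.
- move_gripper(opening): finger opening in m; the grip force is fixed at half the most; returns when the fingers have stopped.
- sleep(seconds).
- inverse_kinematics(position, orientation): joint angles nearest the present ones, or None.
- capture(name): name is "scene" or "top" or "wrist"; returns a dict with "image" (420x560x3 uint8, blue, green, red), "range_z" (420x560 float32, m along the optical axis (not along the pixel's ray), 0 where there is no reading), "intrinsics" (3x3 intrinsics, pixels), "R" (3x3) and "t" (3): a world point X has camera coordinates R X + t. Camera axes: x right, y down, z forward; pixel columns grow to the right and rows downward; lengths in m; the calibration is good to about 2 mm. A picture is of the moment at which its call begins.
A pose or a line that the arm cannot do raises PlanningError and nothing moves.
- close_job(): hands the job in; it is judged then, once.
Trained networks look in the newest picture that a camera, given by its name, has taken for a name from the list of things; names that differ only in an ending like _2 or _b are one class to them, and where a whole thing is asked for, a point or a joint stands for the part that bears it (a point fixed in the world has none). Each returns a list of dicts, best first, with "conf" (0 to 1); they miss things now and then, are a little off and sometimes report something else, mostly with a low value. They report only what shows in the picture. A call takes as long as a camera call.
- spot_in(camera, query): "xy" ([column, row] in pixels, amid what is visible of it).
- silhouettes(camera, query): "region" (420x560 bool, what is visible of it) and "xy" ([column, row] in pixels, amid what is visible of it).
Readings, each from a call of its own:
- current_clock(): time.
- current_joint_pos(): joint angles.
- current_qvel(): joint speeds.
- current_joint_torque(): joint torques, N m.
- current_position(): TCP position.
- current_orientation(): TCP orientation.
- current_force(): force on the tool from outside, world axes, zero at the start.
- current_torque(): the same for the moment, N m.
- current_finger_gap(): finger opening in m.
- current_grip_force(): force on a finger pad.
Only numpy, scipy, OpenCV 4.12 (cv2) and the standard library are available. Lean on these libraries where they do the work, as an engineer would, in place of code of your own. Each camera call takes 0.05 s, during which the arm holds its last target. There are 200 camera calls.

### The job

Open the little picket gate on the cedar ledge so the children can get at the beads: reach over the gate under the overhanging strip, press down the red safety catch hidden behind it and, while it is held down, pull the gate towards you until it stands at least 65 degrees open. Then let go, so that the catch springs back up and the gate stays standing open, and leave everything else on the ledge and table where it is.

Things in the scene. Friction and masses are not known exactly. Their poses are not given: they have to be found in the camera images.
- ledge: cedar ledge fixed on the table: board 300 mm deep (x -30 to +270), 640 wide (y), 40 thick, fenced near its front by painted dowels, rail tops at z 150, posts and dowel tips to z 173. Origin: on the table surface below the middle of the closed gate, in the gate's plane; +x points behind the fence, away from the robot, z up. The gate's hinge axis is at x 0, y +105 mm
- strip_edge (a point): middle of the lower front edge of the cedar strip that overhangs the catch; ledge axes. The strip is 640 mm wide (y), reaches 50 mm back (+x), is 18 mm thick with beads on top to 39 mm above this edge; end posts at y +-305. Edge at ledge x +30, z 270 mm: an upright gripper pressing the catch would hit it, so lean the tool's back towards the robot by 25 to 45 degrees
- keeper (a point): hinge-side end, at its lower edge, of the steel keeper: a fixed bar behind the gate that holds the catch's tooth; ledge axes, at ledge x +31, y -60, z 136 mm. The bar is 10 mm deep (x), 14 high, and runs 70 mm to -y, to the latch post. Keep fingers on its +y side
- gate_hinge (a point): on the gate's vertical hinge axis, level with the top of its top rail (z 150 mm). This frame turns with the gate: -y runs along the gate to its free edge (205 mm away), +x points out of its back, z up. The gate is of painted dowels between two white rails; nothing stands above the flat top rail, 14 mm thick (x -7 to +7)
- gate_rail (a point): point on top of the gate's top rail (mid thickness), 132 mm from the hinge axis, just in front of the part of the catch to press; axes as gate_hinge
- catch_pad (a point): point on top of the red catch, a flat pad on the gate's back that rides with the gate; axes as gate_hinge. In that frame, catch up: x +36, y -132, z -16 mm. The pad spans x +10 to +62, y -195 to -105 and is 5 mm thick; press it at y -150 to -110. At y -195 to -170, x +46 to +56, a tooth 11 mm high stands up behind the keeper
- gate (a joint): gate angle, rad: 0 closed, grows as the free edge swings towards the robot, stop at 1.9. Starts at 0 to 0.04; with the catch up it opens only to about 0.055, where the tooth meets the keeper. Hinge friction 0.08 N m: it stays where it is left
- catch (a joint): how far the catch is pressed straight down, m: 0 up, 0.016 fully down. Spring: 2 N to start, 6 N at the bottom; springs back when let go. The tooth passes under the keeper when pressed 9 mm or more; hold it down until the gate has opened past about 0.2 rad
- abacus: brown wooden upright abacus with coloured beads, 170 mm wide (its y), 50 mm deep, 130 mm tall, standing on the ledge; origin: centre of its underside
- duck: yellow rubber duck, about 95 mm long, 90 mm tall, standing on the ledge; origin: centre of its underside
- cups: stack of three nested silver tin cups, 68 mm across, 92 mm tall, standing on the ledge; origin: centre of its underside
- jar: pale glass jar with a wooden lid, 72 mm across, 120 mm tall, standing on the ledge; origin: centre of its underside
- spinner: round wooden bead stand, 110 mm across, with a knobbed centre post, 114 mm tall, on the table; origin: centre of its underside
- truck: wooden toy truck, 120 mm long, 72 mm wide, 76 mm tall, on the table; origin: centre of its underside
- pencils: green pot of pencils, 76 mm across, 90 mm tall (pencils to 145 mm), on the table; origin: centre of its underside

How it is judged:
By the outcome, as a careful person would: the job done as asked, in the order asked, and still so for the second after the job is handed in, with the robot touching nothing.
It also fails if it takes over 53 s, if anything falls off the work surface, if the arm or the gripper's body presses on something with over 40 N, if the wrist force passes 120 N, or if a joint passes its speed limit or range.

## Working session

There is one attempt and no reset: what is moved stays moved. The work goes in short steps, each a Python script; the robot and the scene stay as the last script left them, time stands still between calls to the robot, and variables do not carry over. Pictures are saved under pics/ and viewed, at most 10 in all, crops included, and the job is handed in when it is done.

```bash
mkdir -p pics; ls; cat > h.py <<'E'
import numpy as np, cv2
from bench import *
def unproj(c,u,v,z):
    K=c["intrinsics"]; p=np.stack([(u-K[0,2])/K[0,0]*z,(v-K[1,2])/K[1,1]*z,z],-1)
    return (p-c["t"])@c["R"]
def cloud(c):
    v,u=np.mgrid[0:420,0:560]; return unproj(c,u,v,c["range_z"])
def proj(c,X):
    p=np.asarray(X)@c["R"].T+c["t"]; q=p@c["intrinsics"].T; return q[...,:2]/q[...,2:]
E
python3 - <<'E'
from h import *
ims=[]
for n in ["scene","top"]:
    c=capture(n); ims.append(c["image"]); P=cloud(c)
    np.savez(f"{n}.npz",**c)
    cv2.imwrite(f"pics/{n}.png",cv2.resize(c["image"],(800,600)))
    for q in ["ledge","gate","gate_rail","gate_hinge","catch_pad","keeper","strip_edge","abacus","duck","cups","jar","spinner","truck","pencils"]:
        try:
            for d in spot_in(n,q)[:2]:
                u,v=map(int,np.round(d["xy"])); print(n,q,round(d["conf"],2),(u,v),P[v,u].round(3))
        except Exception as e: print(n,q,e)
print(current_clock())
E
```

```text
pics
scene ledge 0.88 (226, 234) [0.725 0.003 0.037]
scene ledge 0.25 (254, 204) [ 0.608 -0.018  0.146]
scene gate 0.73 (239, 274) [0.73  0.213 0.17 ]
scene gate 0.61 (252, 204) [ 0.607 -0.052  0.091]
scene gate_rail 0.68 (253, 208) [ 0.611 -0.026  0.108]
scene gate_rail 0.65 (225, 236) [0.731 0.012 0.041]
scene gate_hinge 0.76 (257, 203) [ 0.582 -0.079  0.039]
scene catch_pad 0.71 (227, 237) [0.725 0.019 0.043]
scene keeper 0.73 (226, 235) [0.726 0.007 0.037]
scene strip_edge 0.7 (224, 235) [0.734 0.02  0.067]
scene strip_edge 0.65 (211, 233) [0.774 0.018 0.107]
scene abacus 0.73 (241, 274) [0.724 0.214 0.17 ]
scene abacus 0.64 (203, 157) [ 0.72  -0.256  0.159]
scene duck 0.93 (213, 236) [0.77  0.022 0.091]
scene cups 0.58 (207, 183) [ 0.735 -0.162  0.134]
scene jar 0.93 (204, 155) [ 0.715 -0.259  0.165]
scene jar 0.45 (254, 198) [ 0.601 -0.036  0.154]
scene spinner 0.75 (250, 204) [ 0.619 -0.031  0.132]
scene spinner 0.6 (356, 363) [0.491 0.564 0.109]
scene truck 0.81 (375, 314) [0.359 0.444 0.052]
scene pencils 0.59 (285, 113) [ 0.33  -0.463  0.026]
top ledge 0.9 (308, 178) [ 0.673 -0.02   0.306]
top gate 0.62 (312, 204) [ 0.607 -0.044  0.145]
top gate 0.61 (156, 238) [0.473 0.556 0.019]
top gate_rail 0.85 (312, 204) [ 0.607 -0.044  0.145]
top gate_hinge 0.68 (311, 204) [ 0.607 -0.041  0.149]
top catch_pad 0.84 (316, 198) [ 0.63  -0.059  0.141]
top keeper 0.65 (308, 182) [ 0.658 -0.02   0.313]
top strip_edge 0.57 (307, 180) [ 0.666 -0.017  0.309]
top abacus 0.57 (247, 168) [0.73  0.196 0.168]
top duck 0.78 (301, 162) [ 0.766 -0.001  0.13 ]
top cups 0.44 (348, 167) [ 0.749 -0.175  0.138]
top jar 0.71 (375, 169) [ 0.739 -0.269  0.165]
top spinner 0.82 (153, 237) [0.476 0.564 0.033]
top truck 0.81 (179, 268) [0.36  0.452 0.057]
top pencils 0.91 (412, 278) [ 0.346 -0.442  0.02 ]
1.5
```

View pics/scene.png

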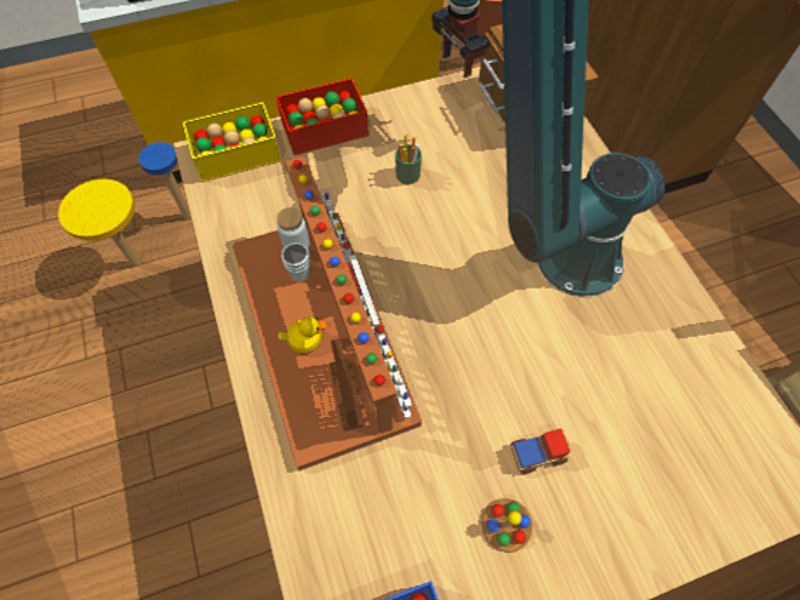

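View pics/top.png

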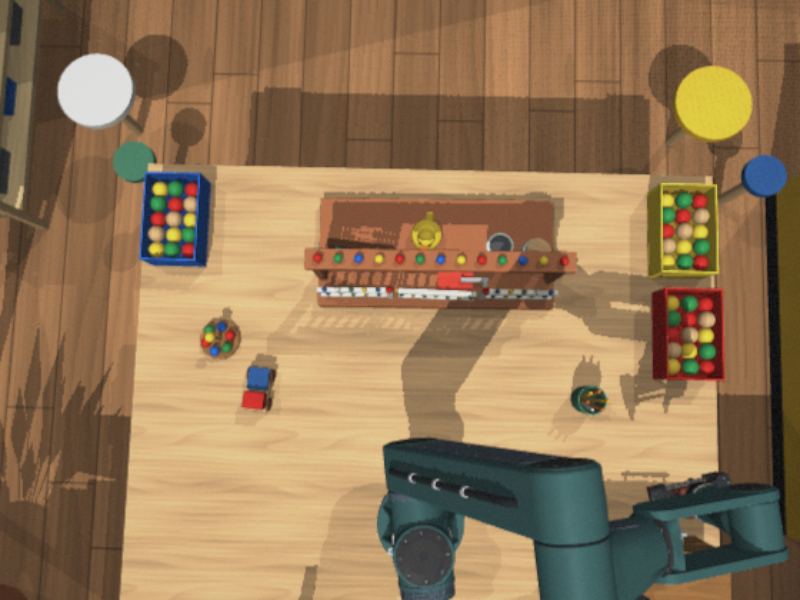

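The scene view shows the ledge roughly parallel to the robot's y axis. In the top view (800x600) the gate's white rail runs along (400-478, 293), the red catch is at (440-485, 280), and the beaded strip lies behind it at row 260. Next I fit the ledge pose from depth.

```bash
python3 - <<'E'
from h import *
for n in ["top","scene"]:
    c=dict(np.load(n+".npz")); P=cloud(c); im=c["image"].astype(int)
    box=(P[...,0]>.5)&(P[...,0]<.95)&(abs(P[...,1]+.02)<.45)
    def rect(m,nm):
        k=cv2.morphologyEx(m.astype(np.uint8),cv2.MORPH_OPEN,np.ones((2,2)))>0
        q=P[k][:,:2].astype(np.float32); r=cv2.minAreaRect(q*1000); 
        print(n,nm,len(q),np.round(r[0],1),np.round(r[1],1),round(r[2],2),'x',np.percentile(q[:,0],[2,50,98]).round(3),'y',np.percentile(q[:,1],[1,50,99]).round(3),'zmed',np.median(P[k][:,2]).round(4))
        A=np.polyfit(q[:,1],q[:,0],1);print('   x = a*y+b',A.round(4))
    z=P[...,2]
    rect(box&(z>.275)&(z<.298),"strip")
    rect(box&(z>.03)&(z<.05),"board")
    b,g,r=im[...,0],im[...,1],im[...,2]
    white=(im.min(-1)>150)&(im.max(-1)-im.min(-1)<40)
    rect(box&white&(z>.14)&(z<.16)&(P[...,0]<.65),"rails")
    rect(box&(r>150)&(g<60)&(b<60)&(z>.12)&(z<.145)&(P[...,0]<.67),"catch")
    if n=="top":
        cv2.imwrite("pics/crop.png",cv2.resize(c["image"][165:225,205:415],(800,230),interpolation=cv2.INTER_CUBIC))
E
```

```text
top strip 2399 [554.  -58.5] [315.3 746.6] 5.08 x [0.637 0.661 0.687] y [-0.34  -0.025  0.288] zmed 0.2889
   x = a*y+b [-0.0189  0.66  ]
top board 7051 [633.9 -29.9] [491.5 651.6] 1.48 x [0.579 0.779 0.872] y [-0.336 -0.014  0.289] zmed 0.0413
   x = a*y+b [-0.0197  0.7435]
top rails 338 [616.7  60.5] [326.5 326.7] 47.29 x [0.598 0.604 0.642] y [-0.131  0.025  0.281] zmed 0.1485
   x = a*y+b [-0.0401  0.6082]Traceback (most recent call last):
  File "<stdin>", line 16, in <module>
  File "<stdin>", line 8, in rect
    return _quantile_unchecked(
        a, q, axis, out, overwrite_input, method, keepdims, weights)
    return _ureduce(a,
                    func=_quantile_ureduce_func,
    ...<5 lines>...
                    overwrite_input=overwrite_input,
                    method=method)
    r = func(a, **kwargs)
    result = _quantile(arr,
                       quantiles=q,
    ...<2 lines>...
                       out=out,
                       weights=wgt)
    slices_having_nans = np.isnan(arr[-1, ...])
                                  ~~~^^^^^^^^^
IndexError: index -1 is out of bounds for axis 0 with size 0
```

```bash
cat >> h.py <<'E'
from scipy.spatial.transform import Rotation as R_
O=np.array([.606,-.0255]); YAW=.019; PHI0=0.02   # ledge origin, yaw
def rz(a): c,s=np.cos(a),np.sin(a); return np.array([[c,-s],[s,c]])
def L2w(p): return np.r_[O+rz(YAW)@np.asarray(p)[:2],p[2]]
def W2l(P): return np.concatenate([(P[...,:2]-O)@rz(YAW),P[...,2:]],-1)
def G2l(p,phi): return np.r_[np.array([0,.105])+rz(-phi)@np.asarray(p)[:2],p[2]+.15]
def quat(tilt,yaw,flip=1):
    z=np.array([np.sin(tilt),0,-np.cos(tilt)]); y=np.array([0,flip,0.]); x=np.cross(y,z)
    return (R_.from_euler('z',YAW+yaw)*R_.from_matrix(np.c_[x,y,z])).as_quat()
def pose(phi,xc,zc,tilt=np.radians(35),y=-.130,k=1.,flip=1):
    """low finger corner at gate-frame (xc,y), height zc above rail top; tool yawed by k*phi"""
    q=quat(tilt,-k*phi,flip); M=R_.from_quat(q).as_matrix()
    corner=L2w(G2l([xc,y,zc],phi)); fx=M[:,0]*(1 if M[2,0]>0 else -1)
    return corner+.010*fx, q
E
python3 - <<'E'
from h import *
for n in ["top","scene"]:
    c=dict(np.load(n+".npz")); P=cloud(c); L=W2l(P); im=c["image"].astype(int); b,g,r=im[...,0],im[...,1],im[...,2]
    red=(r>120)&(r-g>70)&(r-b>70)&(abs(L[...,2]-.134)<.012)&(L[...,0]<.08)&(L[...,0]>0)&(abs(L[...,1])<.14)
    rail=(abs(L[...,2]-.15)<.006)&(abs(L[...,0])<.025)&(L[...,1]<.1)&(L[...,1]>-.095)&(im.min(-1)>120)
    for nm,m in [("red",red),("rail",rail)]:
        q=L[m]
        if len(q)>3: print(n,nm,len(q),q.min(0).round(4),np.median(q,0).round(4),q.max(0).round(4), np.polyfit(q[:,1],q[:,0],1).round(4))
    if n=="top": cv2.imwrite("pics/crop.png",cv2.resize(c["image"][165:225,205:415],(800,230),interpolation=cv2.INTER_CUBIC))
for flip in (1,-1):
  for k in (1,.5,0):
    out=[]
    for d in (0,20,40,60,80,85):
        p,q=pose(np.radians(d),.032,-.028,k=k,flip=flip); j=inverse_kinematics(p,q); out.append(None if j is None else np.round(j,2).tolist())
    print(flip,k,out)
p,q=pose(0,.032,-.028); print(p,q)
E
```

```text
top red 270 [ 0.0085 -0.0884  0.1243] [ 0.0294 -0.0377  0.1351] [0.0548 0.0028 0.1459] [0.0375 0.0328]
top rail 171 [-0.0077 -0.0912  0.1442] [-1.00e-04  1.07e-02  1.51e-01] [0.0105 0.0981 0.156 ] [ 0.0312 -0.0005]
scene red 36 [ 0.006  -0.0892  0.1272] [ 0.0105 -0.0486  0.1329] [ 0.0135 -0.0008  0.1371] [0.0332 0.0119]
scene rail 183 [-0.01   -0.0945  0.144 ] [-0.0006  0.0071  0.1497] [0.0092 0.0996 0.155 ] [ 0.0395 -0.0008]
1 1 [[-0.3, 0.31, 2.05, 0.77, 0.26, -2.58], None, None, [0.26, 0.33, 2.02, -0.87, 0.81, 0.34], [0.37, 0.41, 1.87, -0.69, 1.09, 0.57], [0.38, 0.43, 1.83, -0.65, 1.16, 0.63]]
1 0.5 [[-0.3, 0.31, 2.05, 0.77, 0.26, -2.58], None, None, None, None, None]
1 0 [[-0.3, 0.31, 2.05, 0.77, 0.26, -2.58], [-0.34, 0.26, 2.14, 0.93, 0.25, -2.79], [-0.35, 0.21, 2.24, 1.07, 0.24, -2.94], None, None, None]
-1 1 [[-0.3, 0.31, 2.05, 0.77, 0.26, 0.56], None, None, [0.26, 0.33, 2.02, -0.87, 0.81, -2.8], [0.37, 0.41, 1.87, -0.69, 1.09, -2.57], [0.38, 0.43, 1.83, -0.65, 1.16, -2.51]]
-1 0.5 [[-0.3, 0.31, 2.05, 0.77, 0.26, 0.56], None, None, None, None, None]
-1 0 [[-0.3, 0.31, 2.05, 0.77, 0.26, 0.56], [-0.34, 0.26, 2.14, 0.93, 0.25, 0.35], [-0.35, 0.21, 2.24, 1.07, 0.24, 0.2], [-0.31, 0.16, 2.32, 1.17, 0.2, 0.13], None, None]
[ 0.64665924 -0.04973189  0.12773576] [-0.00906017  0.95367391  0.00285666  0.30069223]
```

View pics/crop.png

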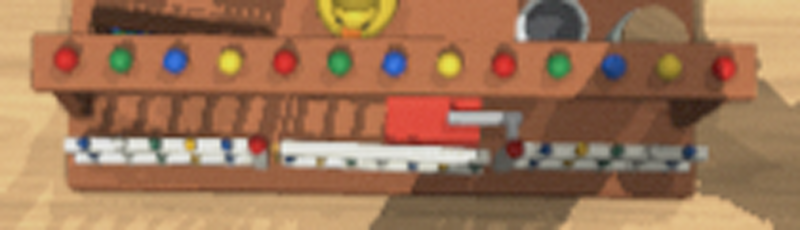

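```bash
sed -i 's/^O=.*/O=np.array([.6085,-.0245]); YAW=.019; PHI0=.035/' h.py; cat >> h.py <<'E'
def way(d,t0,k,zc=-.028,gap=.005,flip=1,t_end=0.,d0=12,d1=45,lead=0.):
    """waypoint at gate angle d deg: tilt t0 falls to t_end between d0 and d1"""
    t=np.radians(np.interp(d,[d0,d1],[t0,t_end])); phi=np.radians(d)
    return pose(phi,.007+gap-zc*np.tan(t),zc,t,k=k,flip=flip)
def clear(p,q):
    """min distance of gripper body (200 mm long) to the strip+beads section, ledge frame; body min z"""
    M=R_.from_quat(q).as_matrix(); g=np.stack(np.meshgrid(np.linspace(-.0375,.0375,7),np.linspace(-.089,.089,9),np.linspace(-.28,-.08,41)),-1).reshape(-1,3)
    B=W2l(g@M.T+p); dx=np.maximum(.03-B[:,0],0); dz=np.maximum(.27-B[:,2],0); dz=np.where(B[:,2]>.309,B[:,2]-.309,dz)
    return np.hypot(dx,dz).min()
E
python3 - <<'E'
from h import *
for t0 in (25,28,32):
  for k in (1,.6,.3):
    print(t0,k)
    for d in (2,7,12,20,30,40,50,65,85):
        p,q=way(d,t0,k,flip=-1); j=inverse_kinematics(p,q); print('  ',d,None if j is None else np.round(j,2).tolist(),round(clear(p,q),3))
E
```

```text
25 1
   2 [-0.25, 0.32, 1.91, 0.21, 0.49, 1.18] 0.021
   7 [-0.23, 0.3, 1.94, 0.11, 0.47, 1.36] 0.024
   12 [-0.2, 0.29, 1.96, 0.01, 0.46, 1.55] 0.028
   20 [-0.17, 0.29, 1.9, -0.09, 0.63, 1.8] 0.023
   30 [-0.15, 0.31, 1.83, -0.09, 0.82, 1.98] 0.019
   40 [-0.17, 0.34, 1.77, -0.04, 0.98, 2.1] 0.017
   50 [-0.15, 0.32, 1.79, -0.0, 1.03, 2.28] 0.036
   65 [-0.1, 0.29, 1.83, -0.0, 1.01, 2.59] 0.05
   85 None 0.067
25 0.6
   2 [-0.25, 0.32, 1.91, 0.22, 0.5, 1.15] 0.022
   7 [-0.24, 0.3, 1.94, 0.17, 0.48, 1.24] 0.028
   12 [-0.23, 0.29, 1.96, 0.12, 0.46, 1.35] 0.034
   20 [-0.21, 0.29, 1.91, 0.01, 0.62, 1.55] 0.034
   30 [-0.18, 0.31, 1.84, -0.03, 0.8, 1.7] 0.034
   40 [-0.18, 0.33, 1.77, -0.02, 0.97, 1.8] 0.032
   50 [-0.15, 0.32, 1.8, -0.0, 1.03, 1.92] 0.054
   65 [-0.1, 0.29, 1.84, -0.0, 1.01, 2.13] 0.065
   85 [-0.01, 0.28, 1.86, -0.0, 1.0, 2.43] 0.072
25 0.3
   2 [-0.26, 0.32, 1.91, 0.23, 0.5, 1.13] 0.023
   7 [-0.26, 0.3, 1.94, 0.22, 0.49, 1.16] 0.031
   12 [-0.26, 0.29, 1.96, 0.2, 0.47, 1.2] 0.04
   20 [-0.23, 0.29, 1.91, 0.08, 0.62, 1.36] 0.043
   30 [-0.21, 0.3, 1.84, 0.02, 0.8,
[... 2140 characters left out ...]
043
   30 [-0.18, 0.29, 1.88, -0.04, 0.72, 1.72] 0.039
   40 [-0.17, 0.33, 1.79, -0.02, 0.95, 1.81] 0.034
   50 [-0.15, 0.32, 1.8, -0.0, 1.03, 1.92] 0.054
   65 [-0.1, 0.29, 1.84, -0.0, 1.01, 2.13] 0.065
   85 [-0.01, 0.28, 1.86, -0.0, 1.0, 2.43] 0.072
32 0.3
   2 [-0.28, 0.31, 2.01, 0.51, 0.32, 0.84] 0.034
   7 [-0.28, 0.3, 2.04, 0.49, 0.3, 0.88] 0.042
   12 [-0.28, 0.28, 2.06, 0.46, 0.28, 0.93] 0.05
   20 [-0.25, 0.27, 1.99, 0.14, 0.47, 1.3] 0.052
   30 [-0.21, 0.28, 1.89, 0.03, 0.72, 1.48] 0.052
   40 [-0.18, 0.32, 1.79, -0.0, 0.94, 1.58] 0.05
   50 [-0.16, 0.32, 1.8, -0.0, 1.03, 1.65] 0.072
   65 [-0.11, 0.29, 1.84, -0.0, 1.01, 1.78] 0.087
   85 [-0.02, 0.27, 1.87, -0.0, 1.0, 1.98] 0.095
```

```bash
cat >> h.py <<'E'
T0,K=28,.6
def start_way(up=0,back=0,gap=.006):
    p,q=way(np.degrees(PHI0),T0,K,gap=gap,flip=-1); M=R_.from_quat(q).as_matrix()
    return p+[0,0,up]-back*M[:,2], q
E
python3 - <<'E'
from h import *
move_gripper(0.0)
p=np.array(current_position()); servo_line(p+[0,0,.1],rate=.3)
p,q=start_way(.016,.13); move_ptp(p,q)
print(current_clock(),current_position(),p,current_finger_gap(),np.round(current_joint_pos(),2),np.round(current_force(),1))
c=capture("wrist"); np.savez("wrist.npz",**c); cv2.imwrite("pics/wrist.png",cv2.resize(c["image"],(800,600)))
L=W2l(cloud(c)); im=c["image"].astype(int); b,g,r=im[...,0],im[...,1],im[...,2]
red=(r>120)&(r-g>70)&(r-b>70)&(abs(L[...,2]-.134)<.012)&(L[...,0]<.08)&(L[...,0]>0)&(abs(L[...,1])<.14)
rail=(abs(L[...,2]-.15)<.005)&(abs(L[...,0])<.02)&(L[...,1]<.1)&(L[...,1]>-.095)&(im.min(-1)>120)
for nm,m in [("red",red),("rail",rail)]:
    q=L[m]
    if len(q)>3: print(nm,len(q),np.percentile(q,1,0).round(4),np.median(q,0).round(4),np.percentile(q,99,0).round(4), np.polyfit(q[:,1],q[:,0],1).round(4))
E
```

```text
5.7333 [ 0.58039935 -0.05057066  0.25762481] [ 0.58010778 -0.0498441   0.2574779 ] 0.00026546945404603347 [-0.3   0.04  1.9   0.21  0.74  1.15] [ 0.5 -0.2  0.5]
red 4150 [ 0.0054 -0.0905  0.1315] [ 0.0288 -0.0421  0.1332] [ 0.0573 -0.003   0.1448] [0.069  0.0333]
rail 3005 [-0.012  -0.0932  0.1471] [-0.0029  0.0034  0.1491] [0.0063 0.0967 0.1508] [ 0.0386 -0.003 ]
```

View pics/wrist.png

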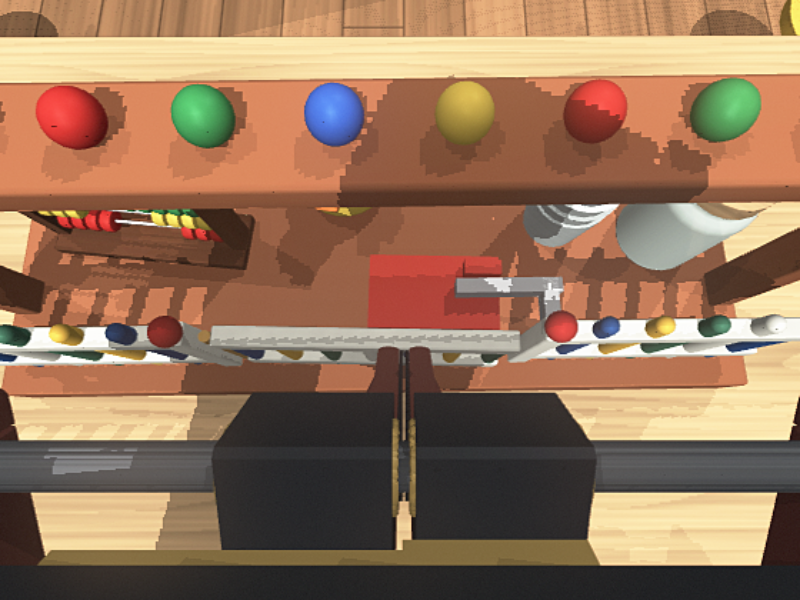

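The wrist view shows the closed fingers at (403, 350) lined up with the pad. The pad spans columns 370-503, and the steel keeper only starts at column 457. The fit agrees to about 1 mm, so I press and pull.

```bash
python3 - <<'E'
from h import *
def st(m): print(m,round(current_clock(),2),np.round(current_position(),4),np.round(current_force(),1))
p,q=start_way(.016,0); servo_line(p,q,rate=.08); st("above pad")
p,q=start_way(0,0); print(servo_line(p,q,rate=.03,contact_N=25)); st("pressed")
d0=np.degrees(PHI0)
for d in (5,8,11,14,18,22):
    p,q=way(d,T0,K,gap=.006,flip=-1); h=servo_line(p,q,rate=.04,contact_N=25); st(d)
    if h: print("contact"); break
c=capture("top"); np.savez("top2.npz",**c); L=W2l(cloud(c)); im=c["image"]
cv2.imwrite("pics/mid.png",cv2.resize(capture("wrist")["image"],(800,600)))
E
```

```text
above pad 7.56 [ 0.6413 -0.05    0.1432] [-0.3  1.1  0.7]
False
pressed 8.24 [ 0.6411 -0.05    0.1265] [ 0.2 -0.2  0.4]
5 8.57 [ 0.6344 -0.0513  0.127 ] [-0.6 -0.4  0.3]
8 8.89 [ 0.6319 -0.0538  0.1297] [ 7.4 -0.2  0.2]
11 9.22 [ 0.6298 -0.0558  0.1328] [15.7 -1.7  0.4]
14 9.57 [ 0.622  -0.0563  0.1336] [ 5.9 -4.7 13.7]
18 9.99 [ 0.6049 -0.0534  0.1285] [ 0.5 -1.8 10.2]
22 10.42 [ 0.5903 -0.0508  0.1247] [-0.   0.4 -0.3]
```

View pics/mid.png

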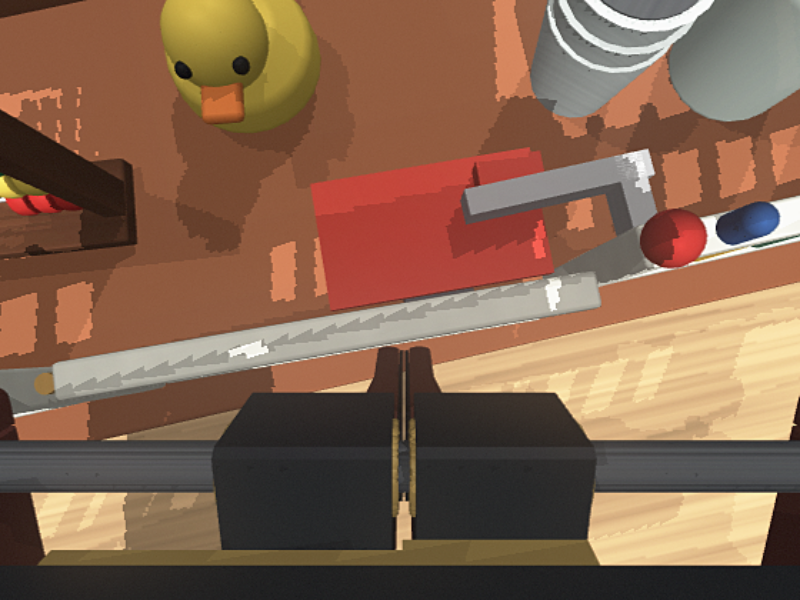

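The wrist view shows the gate still shut and the fingertips at (403, 350), now in front of the rail, so the press missed: no vertical force built up before the pull. I'll check where the fingertips really are against the TCP.

```bash
python3 - <<'E'
from h import *
w=dict(np.load("wrist.npz"))
c=capture("wrist"); P=cloud(c); p=np.array(current_position()); M=R_.from_quat(current_orientation()).as_matrix()
print("tcp px",proj(c,p).round(1),"cmd?",p, way(22,T0,K,gap=.006,flip=-1)[0], np.round(M[:,2],3))
for v in range(236,275,4):
    for u in (272,292): print(v,u,((P[v,u]-p)@M).round(4),end=' ')
    print()
L=W2l(P); im=c["image"].astype(int); b,g,r=im[...,0],im[...,1],im[...,2]
rail=(abs(L[...,2]-.15)<.005)&(abs(L[...,0])<.02)&(L[...,1]<.1)&(L[...,1]>-.095)&(im.min(-1)>120)
q=L[rail]; print(len(q),np.polyfit(q[:,1],q[:,0],1).round(4),np.median(q,0))
# same tip in hover picture
E
```

```text
tcp px [284.1 247.7] cmd? [ 0.59017903 -0.05098312  0.12479539] [ 0.59073455 -0.05111591  0.12534056] [ 0.326 -0.07  -0.943]
236 272 [ 0.0146 -0.0063 -0.0221] 236 292 [ 0.0139  0.004  -0.02  ] 
240 272 [ 0.0117 -0.0064 -0.02  ] 240 292 [-0.0236  0.0071  0.0818] 
244 272 [ 0.0114 -0.0062 -0.0252] 244 292 [ 0.0113  0.0039 -0.025 ] 
248 272 [ 0.0117 -0.006  -0.0317] 248 292 [ 0.0117  0.0037 -0.0318] 
252 272 [ 0.0115 -0.0059 -0.0366] 252 292 [ 0.0115  0.0035 -0.0365] 
256 272 [ 0.0111 -0.0057 -0.0405] 256 292 [ 0.0115  0.0034 -0.0415] 
260 272 [ 0.0113 -0.0056 -0.0458] 260 292 [ 0.0113  0.0033 -0.0457] 
264 272 [ 0.0112 -0.0055 -0.0499] 264 292 [ 0.0114  0.0031 -0.0504] 
268 272 [ 0.0113 -0.0053 -0.0544] 268 292 [ 0.0111  0.003  -0.054 ] 
272 272 [ 0.0112 -0.0052 -0.0583] 272 292 [ 0.0114  0.0029 -0.0586] 
9790 [ 0.0594 -0.0051] [-0.00496187  0.00280361  0.14900523]
```

```bash
python3 - <<'E'
from h import *
c=dict(np.load("wrist.npz")); P=cloud(c)
# hover pose orientation/position from the command
p=np.array([0.58039935,-0.05057066,0.25762481]); q=start_way(.016,.13)[1]; M=R_.from_quat(q).as_matrix()
T=(P-p)@M; print("cam in tool",((-c["R"].T@c["t"]-p)@M).round(3))
for v,u in [(300,200),(280,200),(300,360),(325,100),(325,20),(325,540),(315,60),(340,60),(385,200),(395,100),(395,280),(410,280),(380,5),(240,272),(244,272),(246,292),(300,20),(300,545)]: print((v,u),T[v,u].round(3))
E
```

```text
cam in tool [ 0.069 -0.001 -0.184]
(300, 200) [ 0.034 -0.018 -0.121]
(280, 200) [ 0.033 -0.021 -0.111]
(300, 360) [ 0.033  0.015 -0.121]
(325, 100) [ 0.027 -0.041 -0.12 ]
(325, 20) [ 0.027 -0.058 -0.119]
(325, 540) [ 0.027  0.054 -0.121]
(315, 60) [ 0.028 -0.051 -0.117]
(340, 60) [ 0.023 -0.05  -0.12 ]
(385, 200) [ 0.019 -0.017 -0.129]
(395, 100) [ 0.02  -0.035 -0.132]
(395, 280) [ 0.018 -0.001 -0.13 ]
(410, 280) [ 0.023 -0.001 -0.139]
(380, 5) [ 0.004 -0.075 -0.109]
(240, 272) [-0.032 -0.01   0.105]
(244, 272) [ 0.011 -0.006 -0.025]
(246, 292) [ 0.012  0.004 -0.028]
(300, 20) [-0.151 -0.344  0.212]
(300, 545) [-0.152  0.343  0.212]
```

The measured finger ends and gripper body both sit about 21 mm behind the reported TCP. That explains the missed press, so I add a tip offset and confirm it by touching the pad first.

```bash
sed -i 's/return corner+.010\*fx, q/return corner+.010*fx+TIP*M[:,2], q/; s/PHI0=.035/PHI0=.055; TIP=.021/' h.py
python3 - <<'E'
from h import *
def st(m): print(m,round(current_clock(),2),np.round(current_position(),4),np.round(current_force(),1))
js=[]
for d in (3,10,20,30,45,60,85):
    p,q=way(d,T0,K,gap=.006,flip=-1); j=inverse_kinematics(p,q); js.append(None if j is None else np.round(j,2).tolist())
print(js)
M=R_.from_quat(current_orientation()).as_matrix()
servo_line(np.array(current_position())-.1*M[:,2],rate=.2); st("back")
p,q=start_way(.018,.09); servo_line(p,q,rate=.15)
p,q=start_way(.018,0); servo_line(p,q,rate=.08,contact_N=15); st("above")
z0=current_position()[2]
p,q=start_way(-.004,0); print(servo_line(p,q,rate=.02,contact_N=2.0),p); st("touch")
E
```

```text
[[-0.25, 0.35, 1.96, 0.31, 0.37, 1.06], [-0.24, 0.33, 1.99, 0.22, 0.34, 1.23], [-0.21, 0.32, 1.94, 0.01, 0.51, 1.55], [-0.18, 0.33, 1.87, -0.04, 0.72, 1.71], [-0.17, 0.36, 1.8, -0.0, 0.98, 1.85], [-0.12, 0.33, 1.85, -0.0, 0.96, 2.06], [-0.02, 0.31, 1.89, -0.0, 0.95, 2.43]]
back 11.22 [ 0.5573 -0.044   0.2186] [ 0.8 -0.3 -0.4]
above 13.06 [ 0.6485 -0.0508  0.1267] [-0.5 -0.6 -1.5]
True [ 0.64838247 -0.0507001   0.10415282]
touch 13.68 [ 0.6485 -0.0508  0.1157] [-0.4 -0.2  1.8]
```

```bash
cat > pull.py <<'E'
from h import *
def st(m): print(m,round(current_clock(),2),np.round(current_position(),4),np.round(current_force(),1))
ZC=-.032
def W(d): return way(d,T0,K,zc=ZC,gap=.006,flip=-1)
def run(ds,rate=.05,lim=20):
    for d in ds:
        p,q=W(d); h=servo_line(p,q,rate=rate,contact_N=lim); st(d)
        if h: print("contact"); return False
    return True
E
python3 - <<'E'
from pull import *
p,q=W(np.degrees(PHI0)); servo_line(p,q,rate=.03,contact_N=20); print(p); st("pressed")
ok=run((5,8,11,14,18,22),rate=.04)
im=capture("wrist")["image"]; cv2.imwrite("pics/mid2.png",cv2.resize(im,(800,600)))
E
```

```text
[ 0.65050793 -0.05077665  0.10415282]
pressed 14.23 [ 0.6506 -0.0506  0.1041] [-2.1  2.5  5.7]
5 14.49 [ 0.6467 -0.052   0.1046] [0.  0.5 5.5]
8 14.82 [ 0.6399 -0.0536  0.1046] [-1.8  0.   5.7]
11 15.14 [ 0.6328 -0.0547  0.1045] [0.4 0.3 5.1]
14 15.51 [ 0.6246 -0.0553  0.1041] [ 0.4 -2.3  4.8]
18 15.97 [ 0.612  -0.055   0.1029] [-0.2 -2.7  5.8]
22 16.43 [ 0.5989 -0.0534  0.1016] [-0.1 -3.   4.6]
```

View pics/mid2.png

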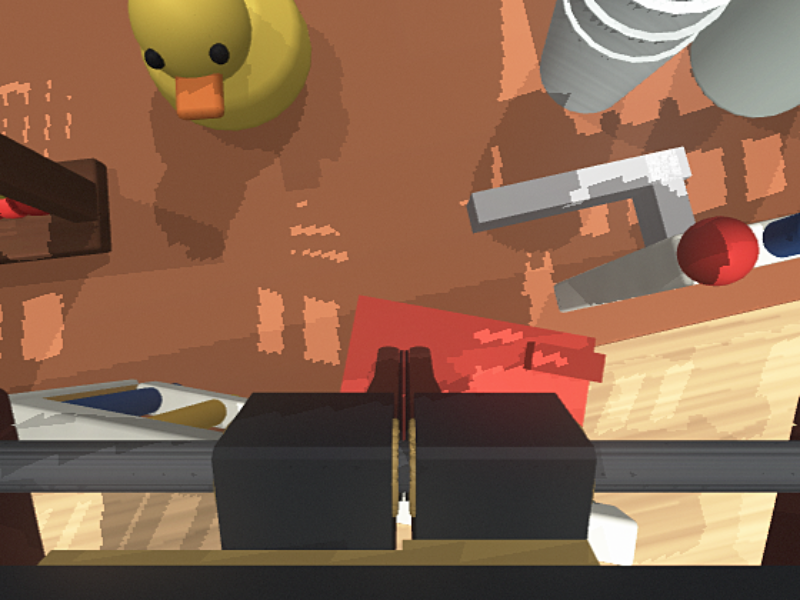

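The wrist view shows the tooth at (570, 360) clear of the keeper at (475, 210) and the gate swung out, with the fingers holding the pad down at (403, 360). I carry on to 85°, then lift off.

```bash
python3 - <<'E'
from pull import *
if run((28,35,42,50,58,66,75,84),rate=.06):
    p=np.array(current_position()); servo_line(p+[0,0,.02],rate=.05); st("lift"); servo_line(p+[0,0,.16],rate=.15); st("up")
    p=p+[0,0,.16]; servo_line(p+[-.03,-.22,.03],rate=.2); st("aside")
c=capture("top"); np.savez("top3.npz",**c); cv2.imwrite("pics/end.png",cv2.resize(c["image"][90:300,120:400],(800,600)))
L=W2l(cloud(c)); im=c["image"].astype(int)
b,g,r=im[...,0],im[...,1],im[...,2]
near=(L[...,0]<.05)&(L[...,0]>-.25)&(abs(L[...,1])<.16)
rail=near&(abs(L[...,2]-.15)<.008)&(im.min(-1)>110)&(L[...,0]<-.02)
red=near&(abs(L[...,2]-.134)<.02)&(r>110)&(r-g>60)&(r-b>60)&(L[...,0]<-.03)
for m in (rail,red):
    q=L[m]; print(len(q)); 
    if len(q)>5: print(np.median(q,0).round(3)); v=q[:,:2]-[0,.105]; m_=v.mean(0); print("deg",np.degrees(np.arctan2(-m_[0],-m_[1])))
E
```

```text
28 16.94 [ 0.5806 -0.0493  0.1   ] [-0.2 -2.3  4.9]
35 17.45 [ 0.5602 -0.0419  0.0984] [-0.8 -2.1  5.1]
42 17.96 [ 0.5412 -0.0316  0.097 ] [ 1.  -0.8  5.5]
50 18.78 [ 0.5086 -0.009   0.0971] [2.2 2.5 5. ]
58 19.24 [0.4962 0.005  0.097 ] [1.4 2.1 5.1]
66 19.7 [0.4864 0.0205 0.0971] [2.3 1.4 5.1]
75 20.2 [0.4781 0.0395 0.0971] [ 2.1 -0.   5.5]
84 20.7 [0.4729 0.0596 0.0971] [2.1 1.2 4.9]
lift 21.25 [0.4719 0.0596 0.1169] [-0.4  0.8  0.1]
up 22.33 [0.4721 0.0596 0.2562] [-1.3 -0.5 -0.3]
aside 23.6 [ 0.4427 -0.1596  0.2869] [-0.1 -0.4  0. ]
181
[-0.113  0.121  0.151]
deg 98.12112173402838
342
[-0.152  0.089  0.136]
deg 84.24029752776106
```

View pics/end.png

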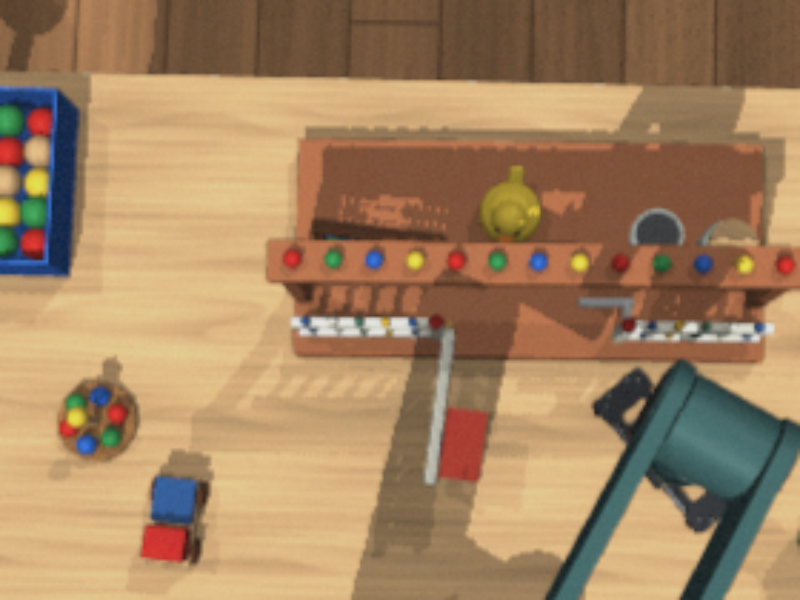

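The top view shows the gate standing open at about 97° (rail from (447, 335) to (432, 480)). The catch is back up at z 0.136, everything else is in place, and the robot is clear.

```bash
python3 -c "
from bench import *
sleep(.5); print(close_job())"
```

```text
the job is handed in; nothing more can be done
None
```

The gate stands open at about 97° with the catch sprung back up and the arm clear; the top camera shows everything else in place, and I handed the job in at about 24 s. A first pull missed the catch and tugged the still-latched gate with about 16 N.

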